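Load the drying tray and slide it into the blower dock

TASK

Stand the loose turned doll blank upright in the empty half of the blue-handled wooden tray, beside the blank already there, gripping the soft bare wood gently so that it is not dented (grip force under 25 N). Then carry the loaded tray by its handle to the drying dock, and slide it along under the two metal lips until it is fully home against the green blower, both blanks still standing in their own halves (keep them from toppling all along). Let go, and leave the glue bottle and the other things on the bench undisturbed.

Things in the scene. Friction and masses are not known exactly. Their poses are not given: they have to be found in the camera images.
- tray: Plywood tray, plate 180 (x) x 140 (y) x 8 mm. Dark rim on it 8 mm high, 6 thick, outside 174 x 106 mm, with a bar of the same height across x = 0 making two halves. 17 mm of bare plate is left along each long edge to run in the dock's grooves. Blue handle plate in the centre. Origin: centre of the underside. A blank stands in the +x half; the -x half is empty. Either end may enter the dock first.
- tray_empty (a point): Middle of the floor of the tray's empty half, where the loose blank goes: 54 mm towards -x from the tray's centre, 8 mm above its underside; axes as the tray's. The blank fits up to 10 mm either way along x, 25 mm along y.
- tray_handle (a point): Grip point in the blue upright handle plate at the tray's centre: 85 mm above the tray's underside. The plate is 40 mm long (x), 12 mm thick (y), its top 105 mm above the underside; axes as the tray's.
- blank_loose: The loose blank, standing on the bench: pale waisted round post, 95 mm tall, diameter 42 mm at the foot, 34 mm waist from 40 to 75 mm up, 38 mm near the top. Origin: centre of its underside, z along the post. Soft wood: dents at a grip force over 30 N a finger.
- blank_loaded: The blank that already stands in the +x half of the tray: pale waisted round post, 95 mm tall, diameter 42 mm at the foot, 34 mm waist from 40 to 75 mm up, 38 mm near the top. Origin: centre of its underside, z along the post. Soft wood: dents at a grip force over 30 N a finger.
- dock: Drying dock, fixed on the bench; the tray slides in towards its +x. Dark wooden slab 196 mm wide (y), x = -150 to 110 mm, top 30 mm above the bench. The front of the green blower box at x = 110 mm is the stop (box 60 mm deep, top 92 mm above the bench). Origin on the bench, on the middle line; z up.
- dock_mouth (a point): Where the grooves begin: middle line, x = -10 mm of the dock, on the slab's top. From here to the stop: side walls 148 mm apart, 14 mm high, under aluminium lips 8 mm thick that leave 116 mm open between them. Before it (to x = -144 mm) an open landing, low flared guides 12 mm high, 148 mm apart here, 160 mm at the open end. Axes as the dock's.
- dock_home (a point): Where the centre of the tray's underside lies when the tray is fully home: on the slab's top, 20 mm along the dock's x from its origin, 30 mm above the bench; axes as the dock's.
- glue: White glue bottle with red cap, 48 mm diameter, 95 mm tall, standing on the bench; origin at its underside. Not to be disturbed.
- sander: Cork sanding block 110 x 60 x 35 mm lying on the bench; not to be disturbed.
- chisel: Chisel with wooden handle, 260 mm long, lying on the bench; not to be disturbed.
There are look-alikes about, which are no part of the job. Leave any red look-alike of the tray alone.

How it is judged:
On the way:
1. the loose blank stands, let go, in the empty half of the tray, while the tray is still out of the dock (x of blank_loose in the frame of tray between -0.075 and -0.03 m and y of blank_loose in the frame of tray between -0.04 and 0.04 m and z of blank_loose in the frame of tray between 0.003 and 0.013 m and angle between blank_loose's own z axis and vertical below 0.1 rad and contact force between the fingers and blank_loose below 0.1 N and horizontal distance between tray and dock_home above 0.08 m), for 0.2 s.
At the end, for the whole second after the job is handed in: The tray rests on the dock under the lips, fully home (within 6 mm of the stop, sideways within 7 mm, square within 0.06 rad, either end first); both blanks stand upright (within 0.1 rad) on its floor, the loose one in the half that was empty, the other in its own half (x of tray in the frame of dock_home between -0.006 and 0.004 m and y of tray in the frame of dock_home between -0.007 and 0.007 m and z of tray in the frame of dock_home between -0.003 and 0.004 m and angle between the x axis of tray and the x axis of dock_home, either way round below 0.06 rad and linear speed of tray below 0.01 m/s and x of blank_loose in the frame of tray between -0.075 and -0.03 m and y of blank_loose in the frame of tray between -0.04 and 0.04 m and z of blank_loose in the frame of tray between 0.003 and 0.013 m and angle between each of blank_loose, blank_loaded's own z axis and vertical below 0.1 rad and x of blank_loaded in the frame of tray between 0.03 and 0.075 m and y of blank_loaded in the frame of tray between -0.04 and 0.04 m and z of blank_loaded in the frame of tray between 0.003 and 0.013 m); the robot touches nothing.
It fails at once if a blank is gripped or struck by the fingers with more than 30 N each (60 N for the two together) (contact force between the fingers and blank_loose above 60 N or contact force between the fingers and blank_loaded above 60 N).
It fails at once if a blank topples (leans more than 0.7 rad) (angle between any of blank_loose, blank_loaded's own z axis and vertical above 0.7 rad).
It fails at once if the glue bottle, sanding block or chisel is moved more than 30 mm or the bottle knocked over (distance of any of glue, sander, chisel from where it was at the start of the episode above 0.03 m or angle between glue's own z axis and vertical above 0.5 rad).
It also fails if it takes over 69 s, if anything falls off the work surface, if the arm or the gripper's body presses on something with over 40 N, if the wrist force passes 120 N, or if a joint passes its speed limit or range.

ROBOT

A 6-joint arm with a two-finger parallel gripper is mounted at the origin on the work surface. World frame = base frame: x ahead of the robot, y to its left, z up, the work surface at z = 0. Lengths are in m, angles in rad, forces in N, time in s.
With the tool pointing down it reaches from about 0.225 to 0.875 m from the base axis. Payload 3.4 kg.
Tool frame: the origin (TCP) lies between the finger pads; the fingertips stand 19 mm ahead of it and the grasp point (between the pads) is the TCP; z points along the fingers, y is the line along which they close (so a half turn about z gives the same grasp; the last joint's range is limited). The gripper opens to 85 mm and grips with 20 to 120 N. Pads are 22 mm wide; open, the fingers measure 114 mm over their backs; the gripper's body (76 mm by 85 mm) begins 54 mm behind the grasp point. The pads swing forward as they close: fully open they stand 13 mm farther back than shut.
Start: joints at [1, 0.276, 1.505, -0, 1.361, -0.121], TCP at [0.25, 0.518, 0.25] pointing down, gripper open.
Joint ranges: [-2.89, 2.89], [-0.75, 2.08], [0.22, 2.7], [-1.18, 4.32], [0.11, 2.71], [-2.7, 2.7]. Speed limits (rad/s): [2.57, 2.57, 3.14, 3.14, 3.14, 3.14].

INTERFACE

Orientations are given as a unit quaternion [w, x, y, z].
In Python, from rig import get_state, imaging, ticket gives the robot as it stands. The module is installed in compiled form; this text tells all that it offers.
- The arm moves only by the shell command python3 -m inch 'ROWS' [FORCE]. ROWS is JSON, a list of rows, each an object with "claw": the opening, from -1 (shut) to 1 (fully open); "travel": the shift along the world's x, y, z in units of 200 mm (1.0 is 200 mm), a list of three; "turn": the turn about the world's z in units of 180 degrees (1.0 is 180 degrees). A call has 1 to 5 rows; each row is the pose to reach, as a shift and turn from the pose commanded when the call began, turning the shorter way round; what a row does not reach only later rows make up. A row lasts 1/10 s, in which the tool goes at most 50 mm and 8.59 degrees, less where a joint would pass 70% of its speed; a pose out of reach is approached as far as the arm can. A call with a number of a shift or a turn outside -1 to 1 is refused whole. A call with a gripper value outside its range is refused whole. The fingers move at their own pace and stop on an object; FORCE is the grip in N (left out, the last holds). Time passes only in rows, so rows that repeat a pose let the fingers close. It gives the time, the measured TCP pose, the force, the opening and the grip force at its end, in the units of the state.
- get_state(): the state, without advancing time (a new reading comes with each control period).
- imaging.get_image(name): name is "scene" or "top" or "wrist"; returns the picture (480x640x3 uint8, red, green, blue); there is no depth.
- imaging.camera_params(name): a dict with "camera_matrix" (3x3 intrinsics, pixels), "cam_to_world" (4x4, takes a point from camera to world coordinates); the wrist camera has in their place "T_tool_cam" (4x4, takes a point from camera to tool coordinates, whose origin is the TCP and whose axes are the flange's). Camera axes: x right, y down, z forward; pixel columns grow to the right and rows downward; lengths in m; the calibration is good to about 2 mm. A picture is of the moment at which its call begins: read the wrist's pose just before it. camera_params takes no time and is no camera call.
- ticket.sign_off(): hands the job in; it is judged then, once.
The state is a dict: "clock": time; "qpos": joint angles; "qd": joint speeds; "effort": joint torques, N m; "position": TCP position; "ee_rot": TCP orientation; "contact_force": force on the tool from outside, world axes, zero at the start; "moment": the same for the moment, N m; "width": finger opening in m; "gripper_force": force on a finger pad.
Only numpy, scipy, OpenCV 4.12 (cv2) and the standard library are available. Lean on these libraries where they do the work, as an engineer would, in place of code of your own. Each camera call takes 0.05 s, during which the arm holds its last target. There are 200 camera calls.

## Working session

There is one attempt and no reset: what is moved stays moved. The work goes in short steps, Python scripts to look and compute and a shell command to move; the robot and the scene stay as the last step left them, time stands still between calls to the robot, and variables do not carry over. Pictures are saved under pics/ and viewed, at most 10 in all, crops included, and the job is handed in when it is done.

```bash
mkdir -p pics; cat > h.py <<'E'
import numpy as np, cv2
from rig import get_state, imaging, ticket
def snap(cam,name):
    im=imaging.get_image(cam); cv2.imwrite('pics/'+name,im[:,:,::-1]); return im
def ray(cam,u,v,z):
    p=imaging.camera_params(cam); K=np.array(p['camera_matrix']); T=np.array(p['cam_to_world'])
    d=T[:3,:3]@np.linalg.solve(K,[u,v,1]); o=T[:3,3]; return o+d*(z-o[2])/d[2]
def proj(cam,P):
    p=imaging.camera_params(cam); K=np.array(p['camera_matrix']); T=np.linalg.inv(np.array(p['cam_to_world']))
    c=T[:3,:3]@np.array(P)+T[:3,3]; q=K@c; return q[:2]/q[2]
E
python3 - <<'E'
from h import *
for c in('scene','top'):
    snap(c,c+'0.png');p=imaging.camera_params(c);print(np.round(p['cam_to_world'],3),p['camera_matrix'][0])
s=get_state();print(s['clock'],s['position'],s['ee_rot'],s['width'])
E
```

```text
[[-0.873  0.272 -0.404  1.001]
 [ 0.487  0.464 -0.74   0.863]
 [-0.013 -0.843 -0.538  0.76 ]
 [ 0.     0.     0.     1.   ]] [608.98493373   0.         328.49795335]
[[-0.003 -0.999  0.054  0.405]
 [-1.     0.004  0.006 -0.085]
 [-0.006 -0.054 -0.999  1.331]
 [ 0.     0.     0.     1.   ]] [591.52829589   0.         320.90472062]
0.1 [0.24974512 0.51742689 0.24953847] [-2.82967110e-04  2.23007397e-01  9.74816402e-01 -7.76277836e-04] 0.08528577551327006
```

View pics/top0.png

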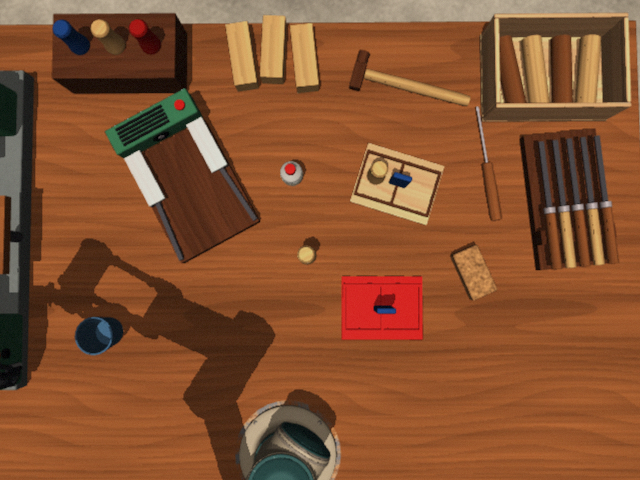

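View pics/scene0.png

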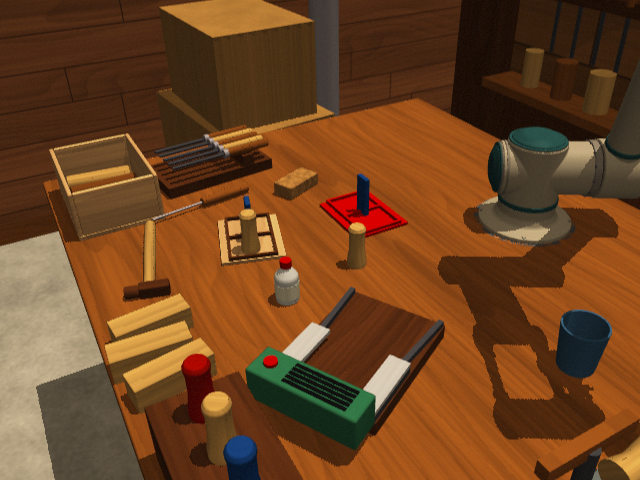

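```bash
python3 - <<'E'
from h import *
for c in('scene','top'):
    for P in([0,0,0],[.25,.518,.25],[.25,.518,0],[.5,0,0]): print(c,P,proj(c,P).round())
s=get_state();print(s['qpos'])
im=cv2.imread('pics/top0.png');a=im[130:230,340:450];b=im[80:270,100:265]
a=cv2.resize(a,None,fx=4,fy=4,interpolation=2);b=cv2.resize(b,(347,400),interpolation=2)
cv2.imwrite('pics/c1.png',np.hstack([a,b]))
w=snap('wrist','w0.png')
print(imaging.camera_params('wrist'))
E
```

```text
scene [0, 0, 0] [523. 219.]
scene [0.25, 0.518, 0.25] [690. 281.]
scene [0.25, 0.518, 0] [642. 407.]
scene [0.5, 0, 0] [342. 284.]
top [0, 0, 0] [287. 454.]
top [0.25, 0.518, 0.25] [ -7. 356.]
top [0.25, 0.518, 0] [ 55. 340.]
top [0.5, 0, 0] [287. 228.]
[ 1.00002030e+00  2.76505986e-01  1.50601263e+00  6.20401442e-06
  1.36072651e+00 -1.20980218e-01]
{'camera_matrix': array([[360.18719066,   0.        , 320.0204725 ],
       [  0.        , 360.18719066, 240.36062356],
       [  0.        ,   0.        ,   1.        ]]), 'T_tool_cam': array([[ 8.77444842e-05, -9.48194313e-01, -3.17690945e-01,
         8.07312847e-02],
       [ 9.99998752e-01, -4.18010682e-04,  1.52380713e-03,
        -1.68215314e-04],
       [-1.57766346e-03, -3.17690682e-01,  9.48193093e-01,
        -1.23956277e-01],
       [ 0.00000000e+00,  0.00000000e+00,  0.00000000e+00,
         1.00000000e+00]])}
```

View pics/c1.png

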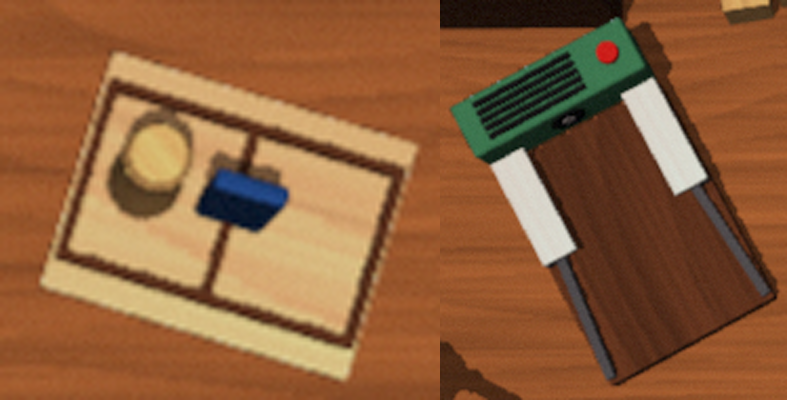

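```bash
python3 - <<'E'
from h import *
from scipy.optimize import least_squares
A=lambda u,v:(340+u/4,130+v/4)
B=lambda u,v:(100+(u-440)/2.103,80+v/2.105)
def fit(obs,g):
    r=lambda q:np.concatenate([proj('top',[q[0]+P[0]*np.cos(q[2])-P[1]*np.sin(q[2]),q[1]+P[0]*np.sin(q[2])+P[1]*np.cos(q[2]),P[2]])-uv for P,uv in obs])
    s=least_squares(r,g);return s.x,s.fun.reshape(-1,2).round(1)
# tray +x toward blank (image left => world +y)
c=[A(112,52),A(418,145),A(348,380),A(40,288)]
P=[[.09,-.07,.008],[-.09,-.07,.008],[-.09,.07,.008],[.09,.07,.008]]
c2=ray('top',398,182,.1)
print('tray',*fit(list(zip(P,c)),[c2[0],c2[1],1.6]))
d=[([-.15,-.098,.03],B(775,297)),([-.15,.098,.03],B(613,383)),([-.01,.058,.052],B(575,247)),([-.01,-.058,.052],B(680,195)),([.11,.058,.052],B(526,150)),([.11,-.058,.052],B(622,97))]
c3=ray('top',185,180,.03)
print('dock',*fit(d,[c3[0],c3[1],.5]))
print('blank',ray('top',307,254.5,.095),ray('top',307,254.5,.09), 'glue',ray('top',290,169,.095),'loaded',ray('top',*A(157,157),.103))
T=imaging.camera_params('wrist')
E
```

```text
tray [ 0.59735972 -0.2497848   1.27081329] [[-0.  -0. ]
 [ 0.1 -0.3]
 [-0.   0.3]
 [ 0.  -0. ]]
dock [0.59865994 0.21364629 0.49439964] [[ 0.9 -0.1]
 [-0.5  1.5]
 [ 1.4  0.7]
 [-1.5  0.1]
 [-0.8 -1.2]
 [ 0.4 -1.1]]
blank [ 0.43719343 -0.04884009  0.095     ] [ 0.43732545 -0.04869177  0.09      ] glue [ 0.6173843  -0.01341951  0.095     ] loaded [ 0.61463818 -0.20051914  0.103     ]
```

View pics/w0.png

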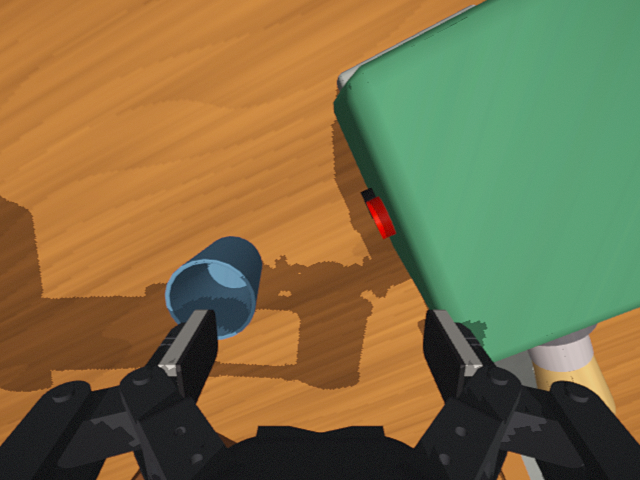

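Candidates for the blank are the post on the bench at (307,254) and the pegs in the dark rack at (72–145,38). The bench post fits: it is pale and waisted and stands loose. For the tray, the plywood one at (398,182) with its blank fits. The one at (382,308) is the red look-alike. The crop confirms the tray, and its empty half is to the right. The wrist view shows the bench and the green machine at the left edge.

```bash
R='true'
python3 -m inch '[{"claw":1,"travel":[0.312,-0.943,0],"turn":-0.151},{"claw":1,"travel":[0.312,-0.943,0],"turn":-0.151},{"claw":1,"travel":[0.312,-0.943,0],"turn":-0.151},{"claw":1,"travel":[0.312,-0.943,0],"turn":-0.151},{"claw":1,"travel":[0.312,-0.943,0],"turn":-0.151}]' 20
python3 -m inch '[{"claw":1,"travel":[0.312,-0.943,0],"turn":-0.151},{"claw":1,"travel":[0.312,-0.943,0],"turn":-0.151},{"claw":1,"travel":[0.312,-0.943,0],"turn":-0.151},{"claw":1,"travel":[0.312,-0.943,0],"turn":-0.151},{"claw":1,"travel":[0.312,-0.943,0],"turn":-0.151}]'
python3 -m inch '[{"claw":1,"travel":[0.312,-0.943,0],"turn":-0.15},{"claw":1,"travel":[0.312,-0.943,0],"turn":-0.15},{"claw":1,"travel":[0.312,-0.943,0],"turn":-0.15},{"claw":1,"travel":[0.312,-0.943,0],"turn":-0.15},{"claw":1,"travel":[0.312,-0.943,0],"turn":-0.15}]'
cat >> h.py <<'E'
from scipy.spatial.transform import Rotation as Ro
def wray(st,u,v,z):
    p=imaging.camera_params('wrist'); K=p['camera_matrix']; q=st['ee_rot']
    M=np.eye(4); M[:3,:3]=Ro.from_quat([q[1],q[2],q[3],q[0]]).as_matrix(); M[:3,3]=st['position']
    T=M@p['T_tool_cam']; d=T[:3,:3]@np.linalg.solve(K,[u,v,1]); o=T[:3,3]; return o+d*(z-o[2])/d[2]
def wproj(st,P):
    p=imaging.camera_params('wrist'); K=p['camera_matrix']; q=st['ee_rot']
    M=np.eye(4); M[:3,:3]=Ro.from_quat([q[1],q[2],q[3],q[0]]).as_matrix(); M[:3,3]=st['position']
    T=np.linalg.inv(M@p['T_tool_cam']); c=T[:3,:3]@np.array(P)+T[:3,3]; q=K@c; return q[:2]/q[2]
E
python3 - <<'E'
from h import *
import pickle
s=get_state();pickle.dump(s,open('s1.pkl','wb'));snap('wrist','w1.png');print(s['position'],s['ee_rot'],s['clock'])
print(wproj(s,[.437,-.049,.095]),wproj(s,[.437,-.049,0]))
E
```

```text
clock: 0.65
position: [0.3132, 0.3242, 0.2502]
ee_rot: [0.001, 0.449, 0.894, -0.002]
contact_force: [-0.1, 0.5, 0.5]
width: 0.0856
gripper_force: 0.0
clock: 1.15
position: [0.3768, 0.1361, 0.2504]
ee_rot: [0.001, 0.647, 0.763, -0.001]
contact_force: [0.8, 0.9, 0.2]
width: 0.0852
gripper_force: 0.0
clock: 1.65
position: [0.44, -0.0521, 0.2502]
ee_rot: [0.002, 0.806, 0.592, 0.0]
contact_force: [0.4, 0.5, 0.7]
width: 0.0854
gripper_force: 0.0
[ 0.43998764 -0.05207334  0.25019031] [1.57818356e-03 8.06101446e-01 5.91775266e-01 3.87949154e-05] 1.65
[313.55712722 223.93046939] [314.79392984 199.22325135]
```

View pics/w1.png

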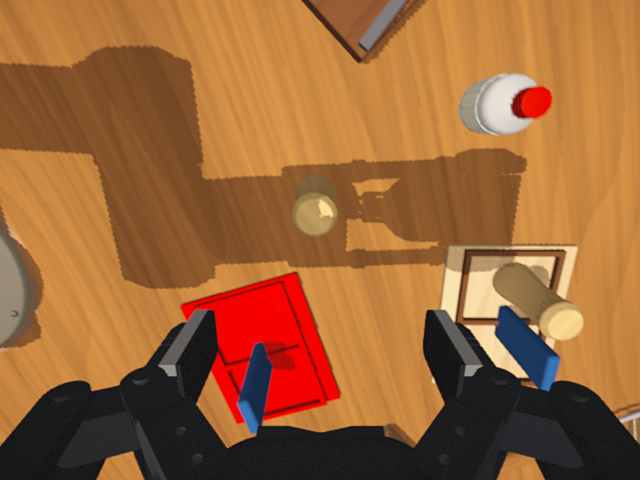

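The loose blank's top is at (315,214), 45 px wide, and the tray is at the right with its handle and blank. The glue bottle is at (505,103).

```bash
python3 - <<'E'
from h import *
import pickle
s=pickle.load(open('s1.pkl','rb'))
print('blank',wray(s,315,214,.095), wproj(s,[*wray(s,315,214,.095)[:2],0]))
print('loaded top',wray(s,562,322,.103)); 
for uv in [(448,246),(579,244)]: print(wray(s,*uv,.008))
print(proj('scene',[.437,-.049,.095]),proj('scene',[.446,-.047,.095]),ray('scene',357,229,.095))
E
```

```text
blank [ 0.44060517 -0.04151306  0.095     ] [315.90082165 191.49321541]
loaded top [ 0.61503076 -0.19461514  0.103     ]
[ 0.55906567 -0.13935543  0.008     ]
[ 0.69435051 -0.1796007   0.008     ]
[356.23988604 225.15227912] [353.01300562 226.75753278] [ 0.44344256 -0.03543607  0.095     ]
```

```bash

python3 -m inch '[{"claw":1,"travel":[0,0.045,-0.2]},{"claw":1,"travel":[0,0.045,-0.4]},{"claw":1,"travel":[0,0.045,-0.5]},{"claw":1,"travel":[0,0.045,-0.5]}]' 
python3 - <<'E'
from h import *
import pickle
s=get_state();pickle.dump(s,open('s2.pkl','wb'));im=snap('wrist','w2.png');print(s['position'])
print(wproj(s,[.4405,-.043,.095]),wproj(s,[.4405,-.043,.0]), wproj(s,[*s['position'][:2],.095]))
cv2.imwrite('pics/w2c.png',cv2.resize(im[140:400,180:460,::-1],None,fx=2,fy=2))
E
```

```text
[ 0.43852349 -0.04928292  0.24996252]
[318.80418037 218.95011821] [319.05308135 195.53338743] [318.7938057  226.85718416]invalid input at $[0]: expected keys claw, travel, turn
```

View pics/w2c.png

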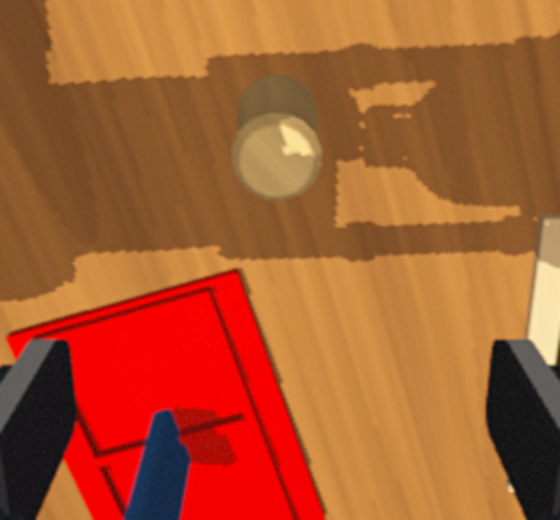

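The call was refused because "turn" is required. The blank top is at crop (277,156), i.e. pixel (318.5,218), which puts it at about (0.441,-0.042).

```bash

python3 -m inch '[{"claw":1,"travel":[0.01,0.035,-0.2],"turn":0},{"claw":1,"travel":[0.01,0.035,-0.4],"turn":0},{"claw":1,"travel":[0.01,0.035,-0.5],"turn":0},{"claw":1,"travel":[0.01,0.035,-0.5],"turn":0},{"claw":1,"travel":[0.01,0.035,-0.5],"turn":0}]' 
python3 - <<'E'
from h import *
import pickle
s=get_state();im=snap('wrist','w3.png');print(s['position'])
for y in(-.049,-.042):print(wproj(s,[.4405,y,.095]),wproj(s,[.4405,y,.0]))
print(wproj(s,[*s['position'][:2],.095]))
b=im.astype(int)
cv2.imwrite('pics/w3c.png',cv2.resize(im[140:440,140:500,::-1],None,fx=2,fy=2))
E
```

```text
clock: 2.25
position: [0.4394, -0.0394, 0.1507]
ee_rot: [-0.0, 0.804, 0.595, 0.0]
contact_force: [0.5, -0.2, 0.4]
width: 0.0854
gripper_force: 0.0
[ 0.43935434 -0.03938231  0.15072819]
[325.35927432 292.53417761] [323.61665829 238.9426418 ]
[321.67537609 281.47049781] [321.07709053 230.95974008]
[318.26542818 277.83570556]
```

View pics/w3c.png

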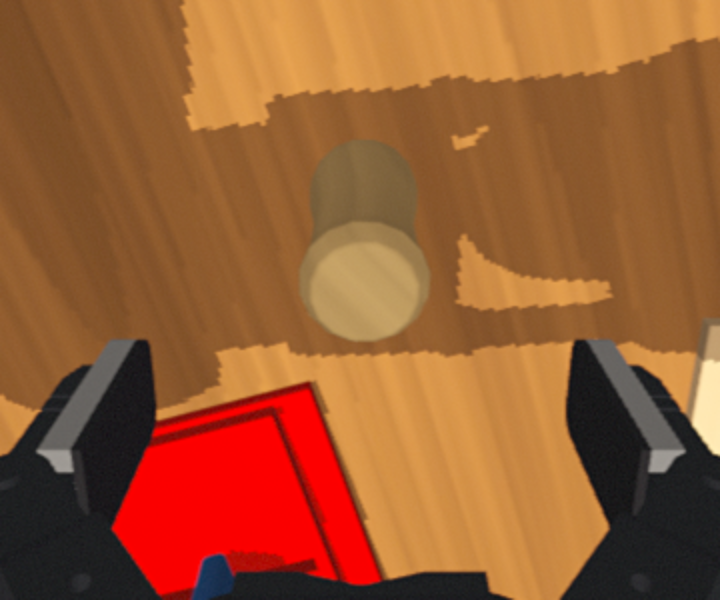

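The blank top is at crop (364,290), i.e. pixel (322,285), so y ≈ -0.044.

```bash

python3 -m inch '[{"claw":1,"travel":[0.005,-0.025,-0.1],"turn":0},{"claw":1,"travel":[0.005,-0.025,-0.25],"turn":0},{"claw":1,"travel":[0.005,-0.025,-0.4],"turn":0},{"claw":1,"travel":[0.005,-0.025,-0.455],"turn":0},{"claw":1,"travel":[0.005,-0.025,-0.455],"turn":0}]' 20
python3 -m inch '[{"claw":0.2,"travel":[0,0,0],"turn":0},{"claw":0.1,"travel":[0,0,0],"turn":0},{"claw":0,"travel":[0,0,0],"turn":0},{"claw":-0.1,"travel":[0,0,0],"turn":0},{"claw":-0.2,"travel":[0,0,0],"turn":0}]' 20
python3 -m inch '[{"claw":-0.25,"travel":[0,0,0],"turn":0},{"claw":-0.3,"travel":[0,0,0],"turn":0},{"claw":-0.35,"travel":[0,0,0],"turn":0},{"claw":-0.4,"travel":[0,0,0],"turn":0},{"claw":-0.4,"travel":[0,0,0],"turn":0}]' 20
```

```text
clock: 2.8
position: [0.4403, -0.0456, 0.0593]
ee_rot: [-0.0, 0.804, 0.594, -0.0]
contact_force: [0.0, -0.7, 0.4]
width: 0.0861
gripper_force: 0.0
clock: 3.3
position: [0.4401, -0.0459, 0.0597]
ee_rot: [0.0, 0.805, 0.594, 0.0]
contact_force: [-1.3, 1.5, 1.7]
width: 0.0339
gripper_force: 2.6
clock: 3.8
position: [0.44, -0.0459, 0.0597]
ee_rot: [-0.0, 0.805, 0.594, -0.0]
contact_force: [-1.7, 0.8, 6.8]
width: 0.0338
gripper_force: 19.2
```

```bash

python3 -m inch '[{"claw":-0.4,"travel":[0,0,0.1],"turn":0},{"claw":-0.4,"travel":[0,0,0.25],"turn":0},{"claw":-0.4,"travel":[0,0,0.4],"turn":0},{"claw":-0.4,"travel":[0,0,0.55],"turn":0},{"claw":-0.4,"travel":[0,0,0.65],"turn":0}]'
python3 -m inch '[{"claw":-0.4,"travel":[0.06,-0.11,0.05],"turn":0},{"claw":-0.4,"travel":[0.13,-0.23,0.05],"turn":0},{"claw":-0.4,"travel":[0.2,-0.35,0.05],"turn":0},{"claw":-0.4,"travel":[0.27,-0.47,0.05],"turn":0},{"claw":-0.4,"travel":[0.34,-0.59,0.05],"turn":0}]'
python3 -m inch '[{"claw":-0.4,"travel":[0.07,-0.12,0],"turn":0},{"claw":-0.4,"travel":[0.14,-0.24,0],"turn":0},{"claw":-0.4,"travel":[0.25,-0.42,0],"turn":0},{"claw":-0.4,"travel":[0.325,-0.55,0],"turn":0},{"claw":-0.4,"travel":[0.375,-0.64,0],"turn":0}]'
python3 -m inch '[{"claw":-0.4,"travel":[0.0,0,0],"turn":0},{"claw":-0.4,"travel":[0.0,0,0],"turn":0},{"claw":-0.4,"travel":[0,0,0],"turn":0}]'
python3 - <<'E'
from h import *
import pickle
s=get_state();pickle.dump(s,open('s4.pkl','wb'));im=snap('wrist','w4.png');print(s['position'])
E
```

```text
clock: 4.3
position: [0.4409, -0.0462, 0.1912]
ee_rot: [0.001, 0.805, 0.594, 0.001]
contact_force: [0.6, 0.1, -1.1]
width: 0.0337
gripper_force: 20.1
clock: 4.8
position: [0.5086, -0.1649, 0.199]
ee_rot: [-0.0, 0.805, 0.594, 0.0]
contact_force: [0.0, -0.8, -1.0]
width: 0.0337
gripper_force: 20.1
clock: 5.3
position: [0.5842, -0.2942, 0.1984]
ee_rot: [0.0, 0.805, 0.593, -0.0]
contact_force: [0.7, 0.5, -1.2]
width: 0.0334
gripper_force: 20.1
clock: 5.6
position: [0.5825, -0.2908, 0.199]
ee_rot: [-0.001, 0.804, 0.594, -0.0]
contact_force: [0.4, 0.0, -1.1]
width: 0.0336
gripper_force: 20.1
[ 0.58251083 -0.2908495   0.19896503]
```

View pics/w4.png

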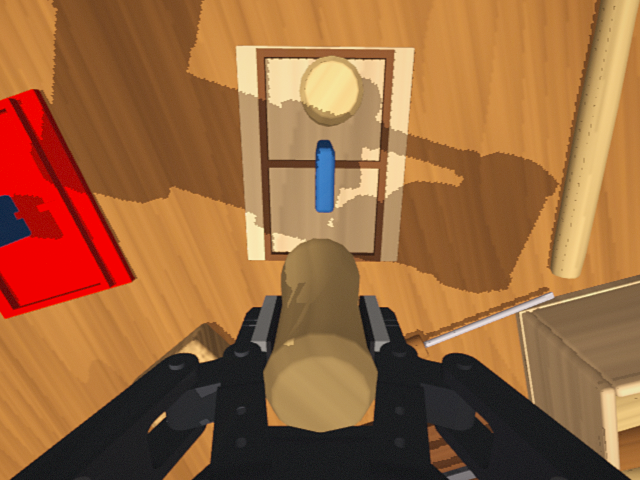

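The held blank is upright. The tray corners are at (237,46), (414,48), (400,262) and (249,260), with the loaded blank's top at (331,90).

```bash
python3 - <<'E'
from h import *
import pickle
from scipy.optimize import least_squares
s=pickle.load(open('s4.pkl','rb'))
def W(q,P): return [q[0]+P[0]*np.cos(q[2])-P[1]*np.sin(q[2]),q[1]+P[0]*np.sin(q[2])+P[1]*np.cos(q[2]),P[2]]
P=[[.09,.07,.008],[.09,-.07,.008],[-.09,-.07,.008],[-.09,.07,.008]]
uv=np.array([(237,46),(414,48),(400,262),(249,260)])
r=lambda q:np.concatenate([wproj(s,W(q,p))-u for p,u in zip(P,uv)])
f=least_squares(r,[.597,-.25,1.27]);q=f.x;print(q,f.fun.reshape(-1,2).round(1));print('empty',W(q,[-.054,0,.008]))
print('loaded',wray(s,331,90,.103))
# held blank bottom centre
print('handle top',wproj(s,W(q,[0,0,.105])),'floor',wproj(s,W(q,[-.054,0,.008])),wproj(s,[*s['position'][:2],.14]))
E
```

```text
[ 0.60079445 -0.24831184  1.26733456] [[-0.6  0.4]
 [ 1.4 -0.6]
 [-1.5 -0.5]
 [ 0.5  0.8]]
empty [np.float64(0.5846578697872757), np.float64(-0.2998444532912446), 0.008]
loaded [ 0.61799102 -0.19953371  0.103     ]
handle top [326.82035531 182.01473581] floor [324.33880441 224.26144949] [318.43899805 275.44470552]
```

```bash

python3 -m inch '[{"claw":-0.4,"travel":[0.007,-0.045,-0.1],"turn":0},{"claw":-0.4,"travel":[0.007,-0.045,-0.22],"turn":0},{"claw":-0.4,"travel":[0.007,-0.045,-0.35],"turn":0},{"claw":-0.4,"travel":[0.007,-0.045,-0.48],"turn":0},{"claw":-0.4,"travel":[0.007,-0.045,-0.58],"turn":0}]'
python3 -m inch '[{"claw":-0.4,"travel":[0,0,-0.03],"turn":0},{"claw":-0.4,"travel":[0,0,-0.045],"turn":0},{"claw":-0.4,"travel":[0,0,-0.06],"turn":0},{"claw":-0.4,"travel":[0,0,-0.06],"turn":0},{"claw":-0.4,"travel":[0,0,-0.06],"turn":0}]'
```

```text
clock: 6.15
position: [0.5837, -0.2995, 0.0822]
ee_rot: [-0.001, 0.804, 0.594, -0.0]
contact_force: [0.5, 0.5, -1.3]
width: 0.0338
gripper_force: 20.1
clock: 6.65
position: [0.5851, -0.3013, 0.0724]
ee_rot: [0.001, 0.805, 0.594, 0.0]
contact_force: [-1.4, 0.1, -0.3]
width: 0.0336
gripper_force: 20.1
```

```bash

python3 -m inch '[{"claw":-0.4,"travel":[0,0,-0.006],"turn":0},{"claw":-0.4,"travel":[0,0,-0.012],"turn":0},{"claw":-0.4,"travel":[0,0,-0.017],"turn":0},{"claw":-0.4,"travel":[0,0,-0.017],"turn":0},{"claw":-0.4,"travel":[0,0,-0.017],"turn":0}]'
```

```text
clock: 7.15
position: [0.5846, -0.301, 0.0679]
ee_rot: [-0.0, 0.805, 0.594, 0.0]
contact_force: [-0.2, -0.1, -1.1]
width: 0.0335
gripper_force: 20.1
```

```bash

python3 -m inch '[{"claw":-0.4,"travel":[0,0,-0.004],"turn":0},{"claw":-0.4,"travel":[0,0,-0.007],"turn":0},{"claw":-0.4,"travel":[0,0,-0.01],"turn":0},{"claw":-0.4,"travel":[0,0,-0.01],"turn":0}]'
```

```text
clock: 7.55
position: [0.5846, -0.301, 0.0678]
ee_rot: [0.0, 0.804, 0.594, 0.0]
contact_force: [-2.6, 1.2, 8.2]
width: 0.0336
gripper_force: 20.7
```

Contact with the tray floor. Next is to open slowly and rise.

```bash

python3 -m inch '[{"claw":-0.15,"travel":[0,0,0],"turn":0},{"claw":0,"travel":[0,0,0],"turn":0},{"claw":0.2,"travel":[0,0,0],"turn":0},{"claw":0.4,"travel":[0,0,0],"turn":0},{"claw":0.5,"travel":[0,0,0],"turn":0}]'
python3 -m inch '[{"claw":0.6,"travel":[0,0,0],"turn":0},{"claw":0.6,"travel":[0,0,0.1],"turn":0},{"claw":0.6,"travel":[0,0,0.3],"turn":0},{"claw":0.7,"travel":[0,0,0.5],"turn":0},{"claw":0.8,"travel":[0,0,0.6],"turn":0}]'
python3 -m inch '[{"claw":0.8,"travel":[0,-0.15,0.15],"turn":0},{"claw":0.8,"travel":[0,-0.15,0.15],"turn":0},{"claw":0.8,"travel":[0,-0.15,0.15],"turn":0},{"claw":0.8,"travel":[0,-0.15,0.15],"turn":0}]'
python3 - <<'E'
from h import *
import pickle
s=get_state();pickle.dump(s,open('s5.pkl','wb'));im=snap('wrist','w5.png');print(s['position'])
E
```

```text
clock: 8.05
position: [0.5846, -0.3009, 0.0656]
ee_rot: [-0.0, 0.805, 0.594, -0.0]
contact_force: [0.8, -0.8, -0.6]
width: 0.0643
gripper_force: 0.0
clock: 8.55
position: [0.586, -0.3018, 0.1899]
ee_rot: [0.003, 0.805, 0.594, 0.001]
contact_force: [-0.2, -0.3, 1.0]
width: 0.0771
gripper_force: 0.0
clock: 8.95
position: [0.5839, -0.33, 0.2145]
ee_rot: [-0.002, 0.805, 0.594, -0.0]
contact_force: [0.0, -0.0, -0.6]
width: 0.0772
gripper_force: 0.0
[ 0.5838827 -0.3299788  0.2145007]
```

View pics/w5.png

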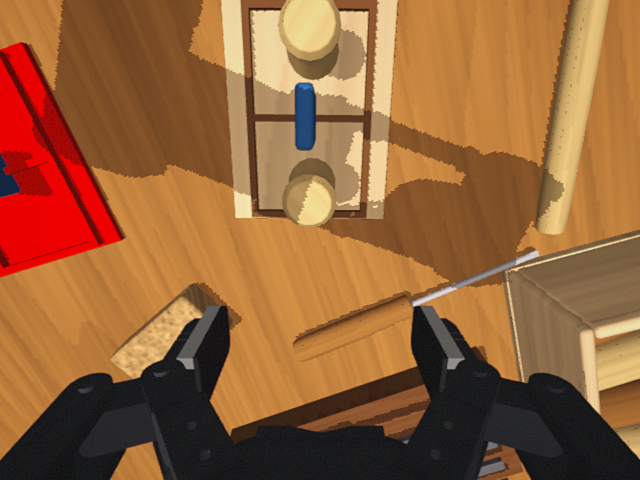

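The loose blank stands in the empty half with its top at (311,199). The loaded blank's top is at (310,27), the handle is at (305,117), and the tray's near corners are at (236,217) and (383,218).

```bash
python3 - <<'E'
from h import *
import pickle
s=pickle.load(open('s5.pkl','rb'))
def W(q,P): return [q[0]+P[0]*np.cos(q[2])-P[1]*np.sin(q[2]),q[1]+P[0]*np.sin(q[2])+P[1]*np.cos(q[2]),P[2]]
a=wray(s,236,217,.008);b=wray(s,383,218,.008);d=(a-b);print(np.linalg.norm(d),np.arctan2(d[1],d[0])-np.pi/2,(a+b)/2)
y=np.arctan2(d[1],d[0])-np.pi/2; c=(a+b)/2+.09*np.array([np.cos(y),np.sin(y),0]);print('tray',c)
for q in([.5995,-.2483,1.2673],[*c[:2],y]):
  for p in([.02,0,.105],[-.02,0,.105],[-.02,0,.02]):print(wproj(s,W(q,p)).round(1),end=' ')
  print()
print('blank',wray(s,311,199,.103))
b=cv2.imread('pics/w5.png').astype(int);m=(b[...,0]>b[...,2]+30)
m[:, :200]=0;m[300:]=0;ys,xs=np.nonzero(m);print(xs.min(),xs.max(),ys.min(),ys.max())
for yy in range(ys.min(),ys.max()+1,8):r=xs[ys==yy];print(yy,r.min(),r.max(),b[yy,r.min():r.max()+1,0].mean().round())
E
```

```text
0.1392091747701028 1.2654199387578702 [ 0.57319952 -0.33254555  0.008     ]
tray [ 0.60025822 -0.24670951  0.008     ]
[303.7  83. ] [304.3 151.8] [308.6 143.8] 
[304.2  79.8] [304.6 149. ] [308.9 141.7] 
blank [ 0.58824618 -0.29784603  0.103     ]
295 314 83 149
83 298 309 144.0
91 295 313 111.0
99 295 314 109.0
107 295 314 109.0
115 295 314 109.0
123 296 314 109.0
131 296 314 109.0
139 296 314 108.0
147 297 311 106.0
```

```bash

python3 -m inch '[{"claw":0.8,"travel":[0.08,0.4125,0],"turn":0},{"claw":0.8,"travel":[0.08,0.4125,0],"turn":0},{"claw":0.8,"travel":[0.08,0.4125,0],"turn":0},{"claw":0.8,"travel":[0.08,0.4125,0],"turn":0},{"claw":0.8,"travel":[0.08,0.4125,0],"turn":0}]'
python3 -m inch '[{"claw":0.8,"travel":[0,0,-0.15],"turn":0},{"claw":0.8,"travel":[0,0,-0.3],"turn":0},{"claw":0.8,"travel":[0,0,-0.45],"turn":0},{"claw":0.8,"travel":[0,0,-0.6],"turn":0},{"claw":0.8,"travel":[0,0,-0.645],"turn":0}]'
python3 -m inch '[{"claw":0.2,"travel":[0,0,0],"turn":0},{"claw":-0.1,"travel":[0,0,0],"turn":0},{"claw":-0.3,"travel":[0,0,0],"turn":0},{"claw":-0.5,"travel":[0,0,0],"turn":0},{"claw":-0.6,"travel":[0,0,0],"turn":0}]' 20
python3 -m inch '[{"claw":-0.7,"travel":[0,0,0],"turn":0},{"claw":-0.75,"travel":[0,0,0],"turn":0},{"claw":-0.8,"travel":[0,0,0],"turn":0},{"claw":-0.9,"travel":[0,0,0],"turn":0},{"claw":-0.9,"travel":[0,0,0],"turn":0}]' 20
```

```text
clock: 9.5
position: [0.6003, -0.2488, 0.2152]
ee_rot: [-0.0, 0.805, 0.594, -0.001]
contact_force: [0.1, 0.5, 0.3]
width: 0.0771
gripper_force: 0.0
clock: 10.0
position: [0.5981, -0.2486, 0.0831]
ee_rot: [-0.003, 0.805, 0.593, -0.002]
contact_force: [-0.2, -0.1, 0.1]
width: 0.0769
gripper_force: 0.0
clock: 10.5
position: [0.6009, -0.2486, 0.0881]
ee_rot: [0.001, 0.805, 0.594, 0.0]
contact_force: [0.1, 1.1, -0.5]
width: 0.0172
gripper_force: 0.0
clock: 11.0
position: [0.6001, -0.2483, 0.0875]
ee_rot: [-0.0, 0.804, 0.594, -0.0]
contact_force: [-3.6, 1.5, 5.8]
width: 0.012
gripper_force: 21.0
```

```bash

python3 -m inch '[{"claw":-1,"travel":[0,0,0],"turn":0},{"claw":-1,"travel":[0,0,0],"turn":0},{"claw":-1,"travel":[0,0,0.01],"turn":0},{"claw":-1,"travel":[0,0,0.03],"turn":0},{"claw":-1,"travel":[0,0,0.06],"turn":0}]' 100
python3 -m inch '[{"claw":-1,"travel":[0,0,0.05],"turn":0},{"claw":-1,"travel":[0,0,0.12],"turn":0},{"claw":-1,"travel":[0,0,0.19],"turn":0},{"claw":-1,"travel":[0,0,0.25],"turn":0},{"claw":-1,"travel":[0,0,0.29],"turn":0}]'
python3 - <<'E'
from h import *
snap('scene','s6.png')
E
```

```text
clock: 11.5
position: [0.6002, -0.2481, 0.0978]
ee_rot: [-0.001, 0.805, 0.594, -0.0]
contact_force: [-0.0, 0.2, -4.5]
width: 0.0108
gripper_force: 97.4
clock: 12.0
position: [0.6013, -0.2488, 0.1591]
ee_rot: [0.001, 0.805, 0.594, 0.001]
contact_force: [0.4, 0.2, -3.8]
width: 0.0108
gripper_force: 97.5
```

```bash
python3 - <<'E'
from h import *
b=cv2.imread('pics/top0.png');g=b.astype(int)
m=((g.min(2)>140)&(g.max(2)-g.min(2)<40)).astype(np.uint8)
m[:100]=0;m[230:]=0;m[:,:100]=0;m[:,265:]=0
n,l,st,ce=cv2.connectedComponentsWithStats(m)
for i in range(1,n):
    if st[i,4]<60: continue
    c,_=cv2.findContours((l==i).astype(np.uint8),0,2);r=cv2.minAreaRect(c[0]);print(st[i],ce[i].round(1))
    P=np.array([ray('top',*p,.052)[:2] for p in cv2.boxPoints(r)]);print(P.round(4).tolist(),'cen',ray('top',*ce[i],.052)[:2])
    e=np.diff(np.vstack([P,P[:1]]),axis=0);print('len',np.linalg.norm(e,axis=1).round(4),'ang',np.arctan2(e[:,1],e[:,0]).round(3))
E
```

```text
[186 117  41  55 932] [206.1 144.3]
[[0.7239, 0.2177], [0.7419, 0.1846], [0.6366, 0.1275], [0.6187, 0.1605]] cen [0.6801005 0.1724772]
len [0.0378 0.1197 0.0376 0.1197] ang [-1.072 -2.645  2.068  0.498]
[125 151  39  55 939] [143.9 177.8]
[[0.6507, 0.353], [0.6685, 0.3198], [0.5632, 0.2629], [0.5455, 0.2959]] cen [0.60678334 0.30780412]
len [0.0376 0.1198 0.0375 0.1197] ang [-1.078 -2.646  2.061  0.498]
```

```bash

python3 -m inch '[{"claw":-1,"travel":[0,0,0.04],"turn":0},{"claw":-1,"travel":[0,0,0.12],"turn":0},{"claw":-1,"travel":[0,0,0.2],"turn":0},{"claw":-1,"travel":[0,0,0.26],"turn":0},{"claw":-1,"travel":[0,0,0.29],"turn":0}]'
python3 -m inch '[{"claw":-1,"travel":[-0.009,0.039,0],"turn":-0.0047},{"claw":-1,"travel":[-0.026,0.117,0],"turn":-0.014},{"claw":-1,"travel":[-0.05,0.22,0],"turn":-0.026},{"claw":-1,"travel":[-0.076,0.337,0],"turn":-0.04},{"claw":-1,"travel":[-0.103,0.459,0],"turn":-0.0546}]'
python3 -m inch '[{"claw":-1,"travel":[-0.0275,0.122,0],"turn":-0.0145},{"claw":-1,"travel":[-0.055,0.244,0],"turn":-0.029},{"claw":-1,"travel":[-0.0825,0.366,0],"turn":-0.0435},{"claw":-1,"travel":[-0.11,0.488,0],"turn":-0.058},{"claw":-1,"travel":[-0.1375,0.61,0],"turn":-0.0725}]'
python3 -m inch '[{"claw":-1,"travel":[-0.0275,0.122,0],"turn":-0.0145},{"claw":-1,"travel":[-0.055,0.244,0],"turn":-0.029},{"claw":-1,"travel":[-0.0825,0.366,0],"turn":-0.0435},{"claw":-1,"travel":[-0.11,0.488,0],"turn":-0.058},{"claw":-1,"travel":[-0.1375,0.61,0],"turn":-0.0725}]'
python3 -m inch '[{"claw":-1,"travel":[-0.0265,0.117,0],"turn":-0.014},{"claw":-1,"travel":[-0.05,0.22,0],"turn":-0.0262},{"claw":-1,"travel":[-0.0685,0.303,0],"turn":-0.036},{"claw":-1,"travel":[-0.082,0.361,0],"turn":-0.043},{"claw":-1,"travel":[-0.0895,0.396,0],"turn":-0.0471}]'
python3 -m inch '[{"claw":-1,"travel":[0,0,0],"turn":0},{"claw":-1,"travel":[0,0,0],"turn":0},{"claw":-1,"travel":[0,0,-0.03],"turn":0},{"claw":-1,"travel":[0,0,-0.1],"turn":0},{"claw":-1,"travel":[0,0,-0.2],"turn":0}]'
python3 -m inch '[{"claw":-1,"travel":[0,0,-0.08],"turn":0},{"claw":-1,"travel":[0,0,-0.13],"turn":0},{"claw":-1,"travel":[0,0,-0.15],"turn":0},{"claw":-1,"travel":[0,0,-0.15],"turn":0},{"claw":-1,"travel":[0,0,-0.15],"turn":0}]'
python3 - <<'E'
from h import *
s=get_state();t=snap('top','t7.png');w=snap('wrist','w7.png');sc=snap('scene','s7.png');q=s['ee_rot'];print(s['position'],2*np.arctan2(q[2],q[1]))
cv2.imwrite('pics/m7.png',np.hstack([cv2.resize(t[90:290,90:290,::-1],(400,400)),cv2.resize(sc[250:450,200:400,::-1],(400,400))]))
E
```

```text
clock: 12.55
position: [0.601, -0.2486, 0.2162]
ee_rot: [0.001, 0.805, 0.594, 0.0]
contact_force: [0.6, 0.4, -4.4]
width: 0.0111
gripper_force: 97.7
clock: 13.05
position: [0.5789, -0.1552, 0.2137]
ee_rot: [-0.001, 0.853, 0.522, -0.001]
contact_force: [0.4, -0.2, -4.5]
width: 0.0108
gripper_force: 97.7
clock: 13.55
position: [0.5511, -0.033, 0.214]
ee_rot: [-0.001, 0.907, 0.421, -0.001]
contact_force: [1.1, -0.2, -4.4]
width: 0.011
gripper_force: 97.7
clock: 14.05
position: [0.5235, 0.0888, 0.2141]
ee_rot: [-0.0, 0.949, 0.316, -0.001]
contact_force: [0.2, 0.8, -3.8]
width: 0.0108
gripper_force: 97.7
clock: 14.55
position: [0.5056, 0.1677, 0.2141]
ee_rot: [-0.0, 0.969, 0.246, -0.001]
contact_force: [0.8, 0.3, -4.2]
width: 0.0109
gripper_force: 97.7
clock: 15.05
position: [0.5081, 0.166, 0.1751]
ee_rot: [0.0, 0.969, 0.245, 0.001]
contact_force: [-0.5, -0.6, -4.9]
width: 0.0107
gripper_force: 97.7
clock: 15.55
position: [0.5077, 0.1665, 0.1455]
ee_rot: [0.0, 0.969, 0.246, 0.001]
contact_force: [-0.0, 0.6, -4.7]
width: 0.0108
gripper_force: 97.7
[0.50773908 0.16653157 0.14553516] 0.49654444223157845
```

View pics/m7.png

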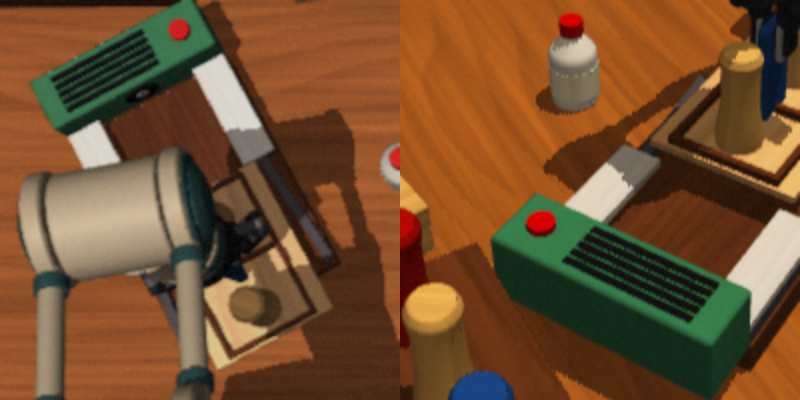

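Both blanks stand and the tray is square above the landing. Its rear corners are at crop (332,302) and (222,367), i.e. top pixels (256,241) and (201,273.5).

```bash
python3 - <<'E'
from h import *
O=np.array([.5994,.2163]);y=.4965;R=np.array([[np.cos(y),np.sin(y)],[-np.sin(y),np.cos(y)]])
for uv in[(256,241),(201,273.5)]:
    print(R@(ray('top',*uv,.066)[:2]-O))
O=np.array([.602,.2185]);print('TCP in dock',R@(get_state()['position'][:2]-O))
E
```

```text
[-0.19005085 -0.07341535]
[-0.19486056  0.06275189]
TCP in dock [-0.10763672 -0.00068427]
```

```bash
python3 - <<'E'
from h import *
s=get_state();print(s['position'])
b=cv2.imread('pics/w7.png').astype(int)
O=np.array([.602,.2185]);y=.4965;R=np.array([[np.cos(y),np.sin(y)],[-np.sin(y),np.cos(y)]])
m=((b.max(2)-b.min(2)<40)&(b.min(2)>75))
for v in range(0,300,20):
    r=m[v].astype(int);d=np.diff(np.r_[0,r,0]);st=np.nonzero(d==1)[0];en=np.nonzero(d==-1)[0]
    print(v,[(a,e,*(1000*(R@(wray(s,u-.5,v,.052)[:2]-O))[1] for u in(a,e))) for a,e in zip(st,en) if e-a>12])
E
```

```text
[0.50768581 0.16662549 0.14572598]
0 [(np.int64(133), np.int64(210), np.float64(96.45921391056481), np.float64(56.28880265881774)), (np.int64(425), np.int64(502), np.float64(-55.884466325623094), np.float64(-96.0614201714458))]
20 [(np.int64(136), np.int64(211), np.float64(96.36175218774049), np.float64(56.6366595417921)), (np.int64(426), np.int64(499), np.float64(-57.25128992530046), np.float64(-95.92337487092452))]
40 [(np.int64(139), np.int64(213), np.float64(96.26126471264799), np.float64(56.457414500494906)), (np.int64(423), np.int64(496), np.float64(-56.50868168407218), np.float64(-95.78104391524977))]
60 [(np.int64(141), np.int64(215), np.float64(96.70396766702511), np.float64(56.272516940943)), (np.int64(421), np.int64(494), np.float64(-56.289104304433515), np.float64(-96.18069623869827))]
80 [(np.int64(144), np.int64(216), np.float64(96.6057429121307), np.float64(56.636831001312956)), (np.int64(419), np.int64(491), np.float64(-56.062491689835475), np.float64(-96.03792724554563))]
100 [(np.int64(174), np.int64(191), np.float64(81.27215403206438), np.float64(71.68140390507135)
[... 867 characters left out ...]
64(79.13528025176782)), (np.int64(442), np.int64(457), np.float64(-78.78593604469829), np.float64(-88.3384775607088)), (np.int64(573), np.int64(640), np.float64(-162.21475931806205), np.float64(-204.887338671286))]
260 [(np.int64(180), np.int64(195), np.float64(89.71852585970552), np.float64(79.98892232144334)), (np.int64(441), np.int64(456), np.float64(-79.59101632396487), np.float64(-89.32238099745884)), (np.int64(611), np.int64(640), np.float64(-189.885743776606), np.float64(-208.70202504908775))]
280 [(np.int64(181), np.int64(195), np.float64(90.79032755846617), np.float64(81.53614815093975)), (np.int64(441), np.int64(456), np.float64(-81.08794364075275), np.float64(-91.00496132692119))]
```

The lips come out symmetric about my dock frame (±56.4 mm inner, ±96.3 mm outer), so the tray is centred to within 1 mm. Lowering onto the landing.

```bash

python3 -m inch '[{"claw":-1,"travel":[-0.02,-0.006,-0.04],"turn":0},{"claw":-1,"travel":[-0.02,-0.006,-0.08],"turn":0},{"claw":-1,"travel":[-0.02,-0.006,-0.11],"turn":0},{"claw":-1,"travel":[-0.02,-0.006,-0.12],"turn":0},{"claw":-1,"travel":[-0.02,-0.006,-0.12],"turn":0}]'
python3 -m inch '[{"claw":-1,"travel":[0,0,-0.005],"turn":0},{"claw":-1,"travel":[0,0,-0.01],"turn":0},{"claw":-1,"travel":[0,0,-0.015],"turn":0},{"claw":-1,"travel":[0,0,-0.015],"turn":0},{"claw":-1,"travel":[0,0,-0.015],"turn":0}]'
```

```text
clock: 16.2
position: [0.5029, 0.1653, 0.1203]
ee_rot: [0.0, 0.969, 0.246, -0.001]
contact_force: [0.3, 0.5, -5.2]
width: 0.0104
gripper_force: 97.7
clock: 16.7
position: [0.5032, 0.1653, 0.118]
ee_rot: [0.0, 0.969, 0.246, 0.0]
contact_force: [0.4, -0.2, -4.1]
width: 0.0111
gripper_force: 97.7
```

```bash

python3 -m inch '[{"claw":-1,"travel":[0,0,-0.003],"turn":0},{"claw":-1,"travel":[0,0,-0.005],"turn":0},{"claw":-1,"travel":[0,0,-0.005],"turn":0}]'
python3 -m inch '[{"claw":-1,"travel":[0,0,-0.003],"turn":0},{"claw":-1,"travel":[0,0,-0.005],"turn":0},{"claw":-1,"travel":[0,0,-0.005],"turn":0}]'
```

```text
clock: 17.0
position: [0.5033, 0.1653, 0.1176]
ee_rot: [0.0, 0.969, 0.246, 0.0]
contact_force: [-1.1, -0.6, 1.7]
width: 0.0106
gripper_force: 98.6
clock: 17.3
position: [0.5033, 0.1653, 0.1176]
ee_rot: [0.0, 0.969, 0.246, 0.001]
contact_force: [-3.0, -0.0, 9.0]
width: 0.0108
gripper_force: 99.7
```

```bash

python3 -m inch '[{"claw":-1,"travel":[0.018,0.0095,0.004],"turn":0},{"claw":-1,"travel":[0.044,0.024,0.004],"turn":0},{"claw":-1,"travel":[0.079,0.043,0.004],"turn":0},{"claw":-1,"travel":[0.114,0.062,0.004],"turn":0},{"claw":-1,"travel":[0.149,0.081,0.004],"turn":0}]'
python3 -m inch '[{"claw":-1,"travel":[0.035,0.019,0],"turn":0},{"claw":-1,"travel":[0.07,0.038,0],"turn":0},{"claw":-1,"travel":[0.105,0.057,0],"turn":0}]'
```

```text
clock: 17.8
position: [0.5321, 0.181, 0.1176]
ee_rot: [0.0, 0.969, 0.246, -0.001]
contact_force: [-6.4, -3.1, 7.5]
width: 0.0108
gripper_force: 99.6
clock: 18.1
position: [0.5532, 0.1925, 0.1177]
ee_rot: [0.0, 0.969, 0.246, -0.001]
contact_force: [-5.1, -3.6, 7.5]
width: 0.0107
gripper_force: 99.6
```

```bash

python3 -m inch '[{"claw":-1,"travel":[0.035,0.019,0],"turn":0},{"claw":-1,"travel":[0.07,0.038,0],"turn":0},{"claw":-1,"travel":[0.105,0.057,0],"turn":0},{"claw":-1,"travel":[0.14,0.076,0],"turn":0},{"claw":-1,"travel":[0.175,0.095,0],"turn":0}]'
python3 -m inch '[{"claw":-1,"travel":[0.035,0.019,0],"turn":0},{"claw":-1,"travel":[0.065,0.035,0],"turn":0},{"claw":-1,"travel":[0.085,0.046,0],"turn":0},{"claw":-1,"travel":[0.1,0.054,0],"turn":0},{"claw":-1,"travel":[0.1,0.054,0],"turn":0}]'
```

```text
clock: 18.6
position: [0.5883, 0.2115, 0.1177]
ee_rot: [0.0, 0.969, 0.246, -0.001]
contact_force: [-5.5, -2.7, 7.0]
width: 0.011
gripper_force: 99.5
clock: 19.1
position: [0.6091, 0.2227, 0.1177]
ee_rot: [0.0, 0.969, 0.246, 0.0]
contact_force: [-3.1, -1.6, 4.8]
width: 0.0105
gripper_force: 99.2
```

```bash

python3 -m inch '[{"claw":-1,"travel":[0.009,0.005,0],"turn":0},{"claw":-1,"travel":[0.018,0.01,0],"turn":0},{"claw":-1,"travel":[0.026,0.014,0],"turn":0},{"claw":-1,"travel":[0.035,0.019,0],"turn":0},{"claw":-1,"travel":[0.035,0.019,0],"turn":0}]'
python3 -m inch '[{"claw":-1,"travel":[0.004,0.002,0],"turn":0},{"claw":-1,"travel":[0.009,0.005,0],"turn":0},{"claw":-1,"travel":[0.013,0.007,0],"turn":0},{"claw":-1,"travel":[0.013,0.007,0],"turn":0}]'
```

```text
clock: 19.6
position: [0.6157, 0.2263, 0.1177]
ee_rot: [0.0, 0.969, 0.246, -0.0]
contact_force: [-3.4, -0.5, 5.8]
width: 0.0106
gripper_force: 99.3
clock: 20.0
position: [0.617, 0.227, 0.1177]
ee_rot: [0.001, 0.969, 0.246, -0.002]
contact_force: [-6.3, -4.1, 7.4]
width: 0.011
gripper_force: 99.7
```

```bash

python3 -m inch '[{"claw":-1,"travel":[0.004,0.002,0],"turn":0},{"claw":-1,"travel":[0.009,0.005,0],"turn":0},{"claw":-1,"travel":[0.009,0.005,0],"turn":0}]'
python3 -m inch '[{"claw":-1,"travel":[0.004,0.002,0],"turn":0},{"claw":-1,"travel":[0.009,0.005,0],"turn":0},{"claw":-1,"travel":[0.009,0.005,0],"turn":0}]'
```

```text
clock: 20.3
position: [0.6172, 0.2271, 0.1179]
ee_rot: [0.001, 0.969, 0.246, -0.003]
contact_force: [-10.6, -6.9, 10.1]
width: 0.0111
gripper_force: 100.1
clock: 20.6
position: [0.6175, 0.2272, 0.1182]
ee_rot: [0.002, 0.969, 0.246, -0.005]
contact_force: [-14.1, -8.6, 14.1]
width: 0.0113
gripper_force: 100.7
```

Firm stop at dock x ≈ 18 mm. Next: relax, lower the grip force, open slowly and rise.

```bash

python3 -m inch '[{"claw":-1,"travel":[-0.007,-0.004,0],"turn":0},{"claw":-1,"travel":[-0.011,-0.006,0.003],"turn":0},{"claw":-1,"travel":[-0.011,-0.006,0.003],"turn":0}]' 40
python3 -m inch '[{"claw":-0.7,"travel":[0,0,0],"turn":0},{"claw":-0.6,"travel":[0,0,0],"turn":0},{"claw":-0.5,"travel":[0,0,0],"turn":0},{"claw":-0.3,"travel":[0,0,0],"turn":0},{"claw":0,"travel":[0,0,0],"turn":0}]' 20
python3 -m inch '[{"claw":0,"travel":[0,0,0],"turn":0},{"claw":0,"travel":[0,0,0.08],"turn":0},{"claw":0,"travel":[0,0,0.2],"turn":0},{"claw":0,"travel":[0,0,0.35],"turn":0},{"claw":0,"travel":[0,0,0.5],"turn":0}]'
python3 -m inch '[{"claw":0,"travel":[-0.3,-0.16,0.25],"turn":0},{"claw":0,"travel":[-0.6,-0.3,0.25],"turn":0},{"claw":0,"travel":[-0.7,-0.38,0.25],"turn":0},{"claw":0,"travel":[-0.7,-0.38,0.25],"turn":0},{"claw":0,"travel":[-0.7,-0.38,0.25],"turn":0}]'
python3 - <<'E'
from h import *
s=get_state();snap('top','t9.png');w=snap('wrist','w9.png');snap('scene','s9.png');print(s['position'],s['ee_rot'])
# tray frame at home: expected wrist pixels of rim/back-edge/blank tops/handle
O=np.array([.602,.2185]);y=.4965;c,sn=np.cos(y),np.sin(y)
def D(x,yy,z):return [O[0]+c*x-sn*yy,O[1]+sn*x+c*yy,z]
for n,p in dict(back=D(-.07,0,.038),backL=D(-.07,.057,.038),front=D(.11,0,.038),handle=D(.02,0,.135),b1=D(.074,0,.133),b2=D(-.034,0,.133)).items():print(n,wproj(s,p).round())
b=w[:,:,::-1].astype(int)
m=(b[...,0]>b[...,2]+30);m[330:]=0;ys,xs=np.nonzero(m);print('blue',np.median(xs),np.median(ys),len(xs))
u=int(wproj(s,D(-.07,.05,.038))[0]);v=int(wproj(s,D(-.07,.05,.038))[1])
print([(i,*b[i,u]) for i in range(v-14,v+15,2)])
E
```

```text
clock: 20.9
position: [0.6172, 0.2271, 0.1179]
ee_rot: [0.001, 0.969, 0.246, -0.003]
contact_force: [-8.5, -4.9, 8.3]
width: 0.0108
gripper_force: 99.5
clock: 21.4
position: [0.6202, 0.2289, 0.1172]
ee_rot: [0.0, 0.969, 0.246, 0.0]
contact_force: [0.9, 0.3, 0.2]
width: 0.042
gripper_force: 0.0
clock: 21.9
position: [0.6197, 0.2287, 0.218]
ee_rot: [0.0, 0.969, 0.246, -0.0]
contact_force: [-0.2, -0.8, -0.6]
width: 0.0429
gripper_force: 0.0
clock: 22.4
position: [0.4773, 0.1517, 0.2686]
ee_rot: [0.0, 0.969, 0.245, 0.0]
contact_force: [0.2, 1.1, -0.1]
width: 0.0429
gripper_force: 0.0
[0.47734483 0.15165365 0.26860523] [2.48638077e-04 9.69420409e-01 2.45405513e-01 3.77545449e-04]
back [320. 132.]
backL [259. 132.]
front [ 320. -107.]
handle [320. -17.]
b1 [ 320. -127.]
b2 [320.  80.]
blue 32.0 259.0 2480
[(118, np.int64(56), np.int64(97), np.int64(155)), (120, np.int64(52), np.int64(95), np.int64(153)), (122, np.int64(51), np.int64(95), np.int64(152)), (124, np.int64(50), np.int64(96), np.int64(153)), (126, np.int64(51), np.int64(93), np.int64(151)), (128, np.int64(53), np.int64(95), np.int64(153)), (130, np.int64(53), np.int64(94), np.int64(152)), (132, np.int64(70), np.int64(115), np.int64(161)), (134, np.int64(178), np.int64(232), np.int64(244)), (136, np.int64(132), np.int64(179), np.int64(208)), (138, np.int64(45), np.int64(81), np.int64(139)), (140, np.int64(49), np.int64(86), np.int64(143)), (142, np.int64(50), np.int64(86), np.int64(143)), (144, np.int64(48), np.int64(86), np.int64(143)), (146, np.int64(51), np.int64(87), np.int64(143))]
```

```bash
python3 - <<'E'
from h import *
s=get_state();b=cv2.imread('pics/w9.png').astype(int)
O=np.array([.602,.2185]);y=.4965;R=np.array([[np.cos(y),np.sin(y)],[-np.sin(y),np.cos(y)]])
c,sn=np.cos(y),np.sin(y)
def D(x,yy,z):return [O[0]+c*x-sn*yy,O[1]+sn*x+c*yy,z]
f=lambda u,v,z:(1000*(R@(wray(s,u,v,z)[:2]-O))).round(1)
for yy in(.085,.065,-.065,-.085):
    u,v=wproj(s,D(-.01,yy,.052)).astype(int);g=b[:,u].sum(1);sub=g[max(v-20,1):v+30];k=max(v-20,1)+int(np.argmax(np.abs(np.diff(sub))));print('lip',u,v,k,f(u,k+.5,.052))
for yy in(.062,.05,.03,-.03,-.05,-.062):
    u,v=wproj(s,D(-.07,yy,.038)).astype(int);g=b[:,u].sum(1);d=np.diff(g[v-15:v+20]);k1=v-15+int(np.argmax(d));k2=v-15+int(np.argmin(d));print('edge',u,v,k1,k2,f(u,k1+.5,.038),f(u,k2+.5,.030))
# blanks upright check in wrist image: pale brightness of near blank top
from math import pi
for n,im,cam in(('t','t9.png','top'),('s','s9.png','scene')):
    for x in(.0717,-.036):
        for z in(.133,.04): print(n,x,z,proj(cam,D(x,0,z)).round())
t=cv2.imread('pics/t9.png');sc=cv2.imread('pics/s9.png')
i0=cv2.imread('pics/top0.png').astype(int);d=(np.abs(t.astype(int)-i0).sum(2)>90).astype(np.uint8)
n,l,st,ce=cv2.connectedComponentsWithStats(cv2.morphologyEx(d,2,np.ones((3,3))))
print(st[1:][st[1:,4]>40])
E
```

```text
lip 220 64 64 [-9.9 85. ]
lip 243 64 63 [-9.1 65.3]
lip 395 64 63 [ -9.1 -64.6]
lip 418 64 64 [ -9.9 -84.3]
edge 253 136 152 136 [-84.4  63.6] [-70.   64.2]
edge 266 136 132 136 [-66.   50.3] [-70.   51.6]
edge 287 136 132 136 [-66.   30.5] [-69.9  31.4]
edge 351 136 132 135 [-66.  -29.7] [-69.  -30.4]
edge 372 136 132 136 [-66.  -49.4] [-69.9 -50.7]
edge 385 136 146 136 [-78.8 -62.4] [-69.9 -63.3]
t 0.0717 0.133 [159. 143.]
t 0.0717 0.04 [171. 152.]
t -0.036 0.133 [184. 189.]
t -0.036 0.04 [194. 195.]
s 0.0717 0.133 [332. 334.]
s 0.0717 0.04 [332. 378.]
s -0.036 0.133 [366. 296.]
s -0.036 0.04 [365. 339.]
[[   47   133   175   208 10892]
 [  367   143    77    29   508]
 [  221   145   100   205  7988]
 [  213   153    14    18   169]
 [  358   155    79    58  2558]
 [  145   157    10    16    53]
 [  221   170    26    37   196]
 [  211   172    17    24   159]
 [  351   195    77    30   618]
 [  210   204     7     9    43]
 [   83   237   167   243 17524]
 [  304   237    16    14   143]
 [  299   247    14    14   164]
 [   86   343    13    12   117]
 [  245   353    19    28   199]
 [  287   390    37    15   321]
 [  240   415    32    41   710]
 [  282   422    36    16   200]
 [  320   424    19    56   555]
 [  272   430    37    33   451]
 [  307   444    13    12    92]
 [  313   471     8     9    53]]
```

```bash
python3 - <<'E'
from h import *
sc=cv2.imread('pics/s9.png').astype(int);s0=cv2.imread('pics/scene0.png').astype(int)
pale=((sc[...,2]>100)&(sc[...,2]-sc[...,0]>25)&(sc[...,1]>sc[...,2]*.68))
for v in range(270,392,5): print(v,''.join('#' if pale[v,u] else '.' for u in range(300,400,2)))
w=cv2.imread('pics/w9.png').astype(int)
for v in range(20,140,8): print(v,''.join('#' if w[v,u].sum()>400 else '+' if w[v,u].sum()>250 else '.' for u in range(250,390,3)))
# glue check
for c in('scene0','s9'):
    b=cv2.imread(f'pics/{c}.png').astype(int)[240:290,260:310];m=(b[...,2]>150)&(b[...,1]<70);ys,xs=np.nonzero(m);print(xs.mean(),ys.mean())
E
```

```text
270 ..................................................
275 ..................................................
280 ..................................................
285 ..................................................
290 ...............................##.#...............
295 ............................##########............
300 ............................##########............
305 ...............................#####..............
310 .....................................#............
315 .....................#.............#.#............
320 ...................##.............####............
325 .................###.............#####............
330 ..#........##########............#####............
335 ######################...........##########.......
340 ##########.##########...........################..
345 ########.#.......................#############...#
350 ######.#............#........###############...###
355 ####.#....#........##.......##############...#####
360 #.##....###.......###............#######...#######
365 ......####.......#####.########..........#########

[... 418 characters left out ...]
####++###
44 ###++.###############+....################++###
52 #+##+.################+..#################++###
60 #+##++#####################+++++++++######++###
68 ####++#########################+++++#####+++###
76 ####+++#########################++++#####.++###
84 ####+++##########################+++#####.++###
92 ####+++#############################+####.+####
100 ####++.##################################++####
108 ####++.###########+######################+++###
116 #####+.##############++++++++############..####
124 #####++#################################+..####
132 #####++++++++++++++++++++++++++++++++......####
24.761194029850746 19.17910447761194
24.930555555555557 19.36111111111111
```

```bash
python3 -c "
from rig import ticket
print(ticket.sign_off())"
```

```text
the job is handed in; nothing more can be done
None
```

The job is handed in, with no verdict returned: the tray is slid home against the blower and released (about 1 mm from home by my measurement), both blanks measure as standing in their own halves, the loose blank was gripped at about 20 N, and the glue bottle has not moved; I did not re-measure the sander and chisel.

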